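# Stand the ripening grid up for brushing

## Task

The empty wire ripening grid leans back against the loaded crate with its wire kickstand folded up. While it still leans there, flip the kickstand over its top dead centre so that it drops fully down; then take the grid by the middle of its top rail, swing it upright with its bottom rail staying where it stands on the bench, and keep hold of it so that it cannot tip while a colleague brushes it: the job finishes with you gripping the rail, the grid still and upright. Leave the cheeses and the brush alone.

Things in the scene. Friction and masses are not known exactly. Their poses are not given: they have to be found in the camera images.
- grid: Loose steel wire grid, about 0.9 kg, own y 310 x own z 240 mm between the axes of its 8 mm frame rods, with 5 mm upright wires 21 mm apart in its plane. Origin: middle of the bottom rail's axis (on the bench, 4 mm up). z: up the grid; x: square to it, away from crate and robot, to the kickstand's side. At first z leans 20 degrees to -x on the crate's rim; over 1 N at the top to +x tips it.
- grid_rail (a point): Middle of the top rail's axis (8 mm rod along the grid's y), 240 mm up the grid from its origin; 150 mm of free rod to either side, wires joining it from below. Axes as grid.
- foot_left (a point): Left end (own +y) of the bottom rail's axis, 155 mm from the grid's origin, on the bench.
- foot_right (a point): Right end (own -y) of the bottom rail's axis, 155 mm from the grid's origin, on the bench.
- grid_pivot (a point): Middle of the kickstand's pivot axis (along the grid's y), 140 mm up the grid from its origin. Axes as grid.
- leg (a joint): Kickstand angle, rad. 0: folded, standing up in the grid's plane; grows as its crossbar swings over to the grid's +x and down; 2.38: at its stop, fully down. Held by its weight over centre: short of upright (0.35 with the grid leaning) it falls back folded, from about 0.45 on it drops to the stop by itself in about 1 s; about 0.4 N at the bar swings it. When down, its bar meets the bench if the grid tips 10 degrees to +x.
- leg_bar (a point): Middle of the kickstand's crossbar: 8 mm rod along the grid's y, 336 mm long, 165 mm from the pivot axis, with an arm down past each end of the grid. Folded, it stands 65 mm beyond the top rail like a carrying handle, the space between free. Own z: from the pivot to the bar.
- crate: Fixed grey plastic crate, 200 mm (own x) x 300 mm (own y) x 170 mm high, loaded with cheeses to about 145 mm, on the robot's side of the grid. Origin: centre of its underside; own x points to the grid.
- heart: Bystander: heart-shaped white cheese, 85 mm wide, 32 mm high; origin at the centre of its underside.
- crottin: Bystander: small drum-shaped cheese, 64 mm across, 55 mm high; origin at the centre of its underside.
- brush: Bystander: wooden scrubbing brush, 200 mm long (own x), 50 mm wide, 38 mm high, lying bristles down; origin under its middle.

How it is judged:
By the outcome, as a careful person would: the job done as asked, in the order asked, and still so for the second after the job is handed in, while the arm keeps its last pose, push and grip.
It also fails if it takes over 46 s, if anything falls off the work surface, if the arm or the gripper's body presses on something with over 40 N, if the wrist force passes 120 N, or if a joint passes its speed limit or range.

## Robot

A 7-joint arm with a two-finger parallel gripper is mounted at the origin on the work surface. World frame = base frame: x ahead of the robot, y to its left, z up, the work surface at z = 0. Lengths are in m, angles in degrees, forces in N, time in s.
With the tool pointing down it reaches from about 0.425 to 0.875 m from the base axis. Payload 4.7 kg.
Tool frame: the origin (TCP) lies at the very end of the fingers, on their centre line; the grasp point (between the pads) lies env.grip_point_offset behind it (env.grip_point_offset is the distance from the TCP to the grasp point, in m); z points along the fingers, y is the direction in which the jaws open and shut (so a half turn about z gives the same grasp; the last joint's range is limited). The gripper opens to 87 mm and grips with 3 to 60 N. Pads are 19 mm wide; open, the fingers measure 117 mm over their backs; the gripper's body (75 mm by 190 mm) begins 51 mm behind the grasp point.
Start: joints at [-65.655, 18.392, -4.016, 83.108, 1.295, 78.541, -3.26], TCP at [0.26, 0.596, 0.223] pointing down, gripper open.
Joint ranges: [-163.93, 163.93], [-17.29, 119.83], [-79.2, 71.16], [3.27, 140.29], [-89.18, 269.18], [5.43, 117.66], [-154.24, 154.24]. Speed limits (degrees/s): [147.25, 147.25, 180, 180, 180, 180, 180].

## Interface

Orientations are given as [roll, pitch, yaw] about the fixed x, y, z axes, in that order (R = Rz(yaw) Ry(pitch) Rx(roll)).
In Python, from cell import env gives the robot as it stands.
- The arm moves only by the tool send_rows, never from a script. Its argument "plan" is a list of rows, each a list of 7 numbers: the finger opening in mm, from 0 to 87, then the shift along the tool's x, y, z in mm, then the turn, a rotation vector about the tool's x, y, z in rad. A call has 1 to 12 rows; each row shifts and turns the commanded pose from where the row before left it, along the tool's axes as they then stand; what a row does not reach is not made up. A row lasts 1/10 s, in which the tool goes at most 50 mm and 8.59 degrees, less where a joint would pass 70% of its speed; a pose out of reach is approached as far as the arm can. A call is refused whole if a number of a shift passes 50 or a number of a turn 0.15, either way. A call with a gripper value outside its range is refused whole. The fingers move at their own pace and stop on an object; "grip_force" is the grip in N (left out, the last holds). Time passes only in rows, so rows that do not move let the fingers close. It gives the time, the measured TCP pose, the force and the opening at its end, in the units of the state.
- env.get_obs(): the state, without advancing time (a new reading comes with each control period).
- env.read_camera(name): name is "scene" or "top"; returns the picture (420x560x3 uint8, red, green, blue); there is no depth.
- env.get_calibration(name): a dict with "fx", "fy", "cx", "cy" (pixels), "extrinsics" (4x4, takes a point from camera to world coordinates). Camera axes: x right, y down, z forward; pixel columns grow to the right and rows downward; lengths in m; the calibration is good to about 2 mm. A picture is of the moment at which its call begins. get_calibration takes no time and is no camera call.
- env.sign_off(): hands the job in, once; it reports no verdict.
Trained networks look in the newest picture that a camera, given by its name, has taken for a name from the list of things; names that differ only in an ending like _2 or _b are one class to them, and where a whole thing is asked for, a point or a joint stands for the part that bears it (a point fixed in the world has none). Each returns a list of dicts, best first, with "confidence" (0 to 1); they miss things now and then, are a little off and sometimes report something else, mostly with a low value. They report only what shows in the picture. A call takes as long as a camera call.
- env.regions_of(camera, query): "region" (420x560 bool, what is visible of it) and "rect" ([left, top, right, bottom] in pixels, round what is visible of it).
The state is a dict: "time_s": time; "qpos": joint angles; "joint_velocities": joint speeds; "effort": joint torques, N m; "tool_pos": TCP position; "tool_rot": TCP orientation; "force": force on the tool from outside, world axes, zero at the start; "wrist_torque": the same for the moment, N m; "grip_width": finger opening in m.
Only numpy, scipy, OpenCV 4.12 (cv2) and the standard library are available. Lean on these libraries where they do the work, as an engineer would, in place of code of your own. Each camera call takes 0.05 s, during which the arm holds its last target. There are 200 camera calls.

## Working session

There is one attempt and no reset: what is moved stays moved. The work goes in short steps, Python scripts to look and compute and a tool call to move; the robot and the scene stay as the last step left them, time stands still between calls to the robot, and variables do not carry over. Pictures are saved under pics/ and viewed, about 8 in all and at most 12, crops included, and the job is handed in when it is done.

Besides the shell and the picture viewer there is one more tool, called after ">>>" in YAML: its name, and indented under it one key for each argument. send_rows: Moves the arm, as the interface text tells. Its arguments: {"type":"object","properties":{"plan":{"type":"array"},"grip_force":{"type":"number"}},"required":["plan"]}

```bash
mkdir -p pics; ls
python3 - <<'E'
from cell import env
import cv2,numpy as np
print(env.get_obs()); print(env.grip_point_offset)
for n in ("scene","top"):
    c=env.get_calibration(n); print(n,c)
    cv2.imwrite(f"pics/{n}0.png",env.read_camera(n)[:,:,::-1])
    for q in ("grid","crate","leg_bar","heart","crottin","brush"):
        for r in env.regions_of(n,q)[:1]: print(n,q,r["confidence"],r["rect"])
E
```

```text
pics
{'time_s': 0.0, 'qpos': array([-65.65711503,  18.43759708,  -4.01660088,  83.1761273 ,
         1.29578494,  78.54057696,  -3.26132988]), 'joint_velocities': array([-0.02551526,  0.00432258,  0.04529243,  0.02455989, -0.01354163,
       -0.00670588, -0.00198598]), 'effort': array([ 7.61407173e-04, -4.91290677e+01, -4.03166050e-01, -3.12531424e+01,
       -6.36495254e-02,  4.37367812e-02,  1.98516468e-04]), 'tool_pos': array([0.25936741, 0.59539691, 0.22146751]), 'tool_rot': array([-1.79890992e+02,  6.26822040e-03,  1.56466739e+02]), 'force': array([ 1.0416742 , -0.0056361 ,  0.11834508]), 'wrist_torque': array([-0.01630288,  0.01003266,  0.00027046]), 'grip_width': 0.08680410682010298}
0.0187
scene {'fx': 503.3309927000373, 'fy': 503.3309927000373, 'cx': 284.0746530894507, 'cy': 212.8071461590167, 'extrinsics': array([[-0.07054362,  0.70613343, -0.70455601,  1.5846314 ],
       [ 0.99744319,  0.05802864, -0.04171037,  0.0884262 ],
       [ 0.01143134, -0.705697  , -0.70842153,  1.21494723],
       [ 0.        ,  0.        ,  0.        ,  1.        ]])}
scene grid 0.8 [199.7, 157
[... 282 characters left out ...]
 'fy': 411.38794582552646, 'cx': 278.2149890535037, 'cy': 213.15847354366204, 'extrinsics': array([[ 2.63613763e-02, -9.76214865e-01,  2.15196690e-01,
         3.21331704e-01],
       [-9.99636775e-01, -2.69495253e-02,  2.01090230e-04,
         9.10500921e-03],
       [ 5.60314137e-03, -2.15123826e-01, -9.76570706e-01,
         1.20026528e+00],
       [ 0.00000000e+00,  0.00000000e+00,  0.00000000e+00,
         1.00000000e+00]])}
top grid 0.65 [233.1, 207.9, 383.6, 254.6]
top crate 0.73 [243.5, 218.0, 384.4, 326.3]
top leg_bar 0.67 [234.2, 209.9, 379.3, 259.4]
top heart 0.64 [133.5, 239.9, 159.9, 275.0]
top crottin 0.79 [118.8, 204.1, 147.7, 231.0]
top brush 0.73 [403.9, 222.1, 436.0, 293.1]
```

View pics/scene0.png

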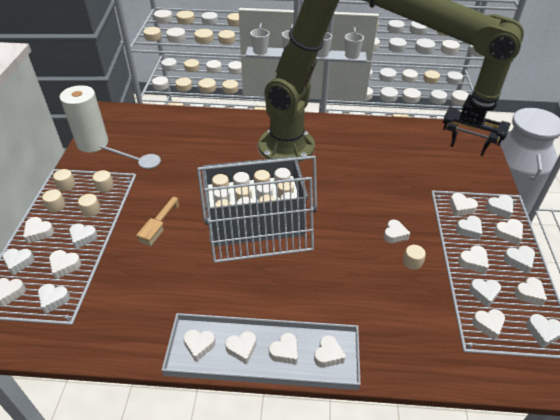

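View pics/top0.png

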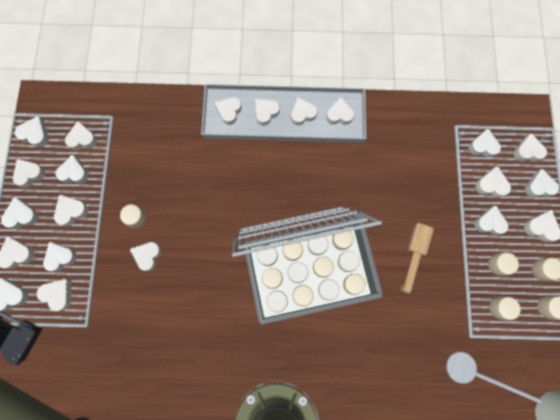

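The scene view shows the grid leaning on the crate. Its bottom rail runs about (216,259)–(313,248) and the bar about (200,163)–(315,158). I'll enlarge both views to pick points.

Run:
```python
import cv2,numpy as np
a=cv2.imread("pics/scene0.png")[145:270,190:330]
b=cv2.imread("pics/top0.png")[195:330,225:390]
a=cv2.resize(a,None,fx=4,fy=4,interpolation=cv2.INTER_CUBIC)
b=cv2.resize(b,None,fx=4,fy=4,interpolation=cv2.INTER_CUBIC)
cv2.imwrite("pics/ca.png",a);cv2.imwrite("pics/cb.png",b)
```

```text
(no output)
```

View pics/ca.png

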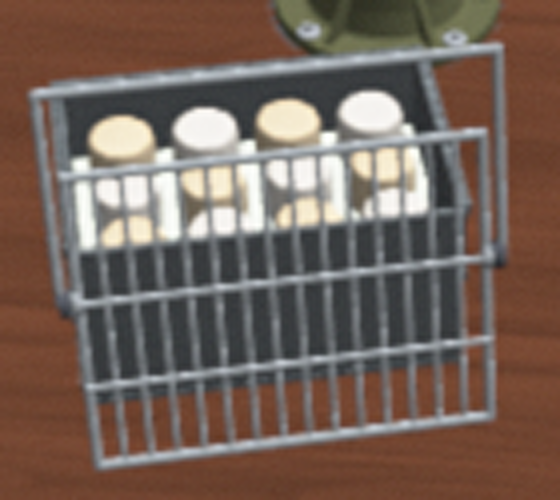

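View pics/cb.png

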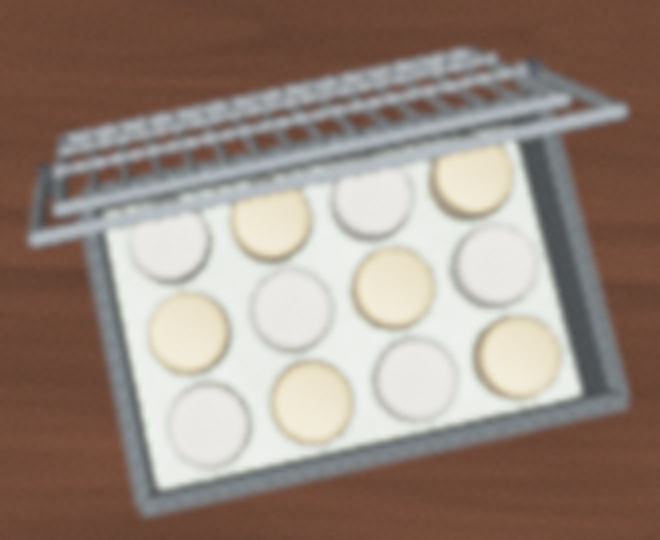

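Scene crop points: bottom corners (99,465)/(491,416), top rail (63,177)/(484,132), bar (37,94)/(500,48). In the top crop the bar runs (36,240)–(624,112) and the top rail (58,208)–(566,100). I'll fit the pose to these.

```bash
cat > h.py <<'E'
from cell import env
import cv2,numpy as np
from scipy.optimize import least_squares
from scipy.spatial.transform import Rotation as R
def proj(n,P):
    c=env.get_calibration(n);T=np.linalg.inv(c["extrinsics"]);p=np.atleast_2d(P)@T[:3,:3].T+T[:3,3]
    return np.c_[c["fx"]*p[:,0]/p[:,2]+c["cx"],c["fy"]*p[:,1]/p[:,2]+c["cy"]]
def Rg(yaw,lean): return R.from_euler('ZY',[yaw,-lean],degrees=True)   # lean to -x
def gpt(q,L): return Rg(q[2],q[3]).apply(np.atleast_2d(L))+[q[0],q[1],.004]
E
python3 - <<'E'
from h import *
L=np.array([[0,-.155,0],[0,.155,0],[0,-.155,.24],[0,.155,.24],[0,-.166,.305],[0,.166,.305]])
s=np.array([[99,465],[491,416],[65,177],[484,132],[37,94],[500,48]])/4-.4+[190,145]
Lt=np.array([[0,.155,.24],[0,-.155,.24],[0,.166,.305],[0,-.166,.305]])
t=np.array([[58,208],[566,100],[36,240],[624,112]])/4-.4+[225,195]
f=lambda q:np.r_[(proj("scene",gpt(q,L))-s).ravel(),(proj("top",gpt(q,Lt))-t).ravel()]
r=least_squares(f,[.5,0,10,20]);print(r.x,r.fun.reshape(-1,2).round(1))
r3=least_squares(lambda p:f(np.r_[p,20]),r.x[:3]);print(r3.x)
q=np.r_[r3.x,20]
for n,l in dict(rail=[0,0,.24],bar=[0,0,.305],piv=[0,0,.14],fl=[0,.155,0],fr=[0,-.155,0]).items(): print(n,gpt(q,l).round(4))
q[3]=0;print("upright rail",gpt(q,[0,0,.24]))
E
```

```text
[ 0.56911279 -0.03218363 13.78560575 20.33795166] [[ 0.2 -0.3]
 [ 0.1 -0.2]
 [-0.1  0. ]
 [-0.1  0.2]
 [ 0.4 -0. ]
 [-0.9  0. ]
 [ 0.6  0.2]
 [-0.2  0.1]
 [ 0.9 -0.6]
 [-1.6  0.3]]
[ 0.56786422 -0.032459   13.79210735]
rail [[ 0.4881 -0.052   0.2295]]
bar [[ 0.4666 -0.0573  0.2906]]
piv [[ 0.5214 -0.0439  0.1356]]
fl [[0.5309 0.1181 0.004 ]]
fr [[ 0.6048 -0.183   0.004 ]]
upright rail [[ 0.56786422 -0.032459    0.244     ]]
```

Residuals are under 2 px and the free-fit lean comes out at 20.3°, so the pose is consistent. Next I lift, yaw the tool to the grid's axes and close the fingers for pushing.

>>> send_rows:
  plan:
    - [0,0,0,-45,0,0,0.115]
    - [0,0,0,-45,0,0,0.115]
    - [0,0,0,-45,0,0,0.115]
    - [0,0,0,-45,0,0,0.115]
    - [0,0,10,0,0,0,0.115]
    - [0,0,10,0,0,0,0.115]
    - [0,0,10,0,0,0,0.115]
    - [0,0,10,0,0,0,0.115]
    - [0,-30,10,0,0,0,0]
    - [0,-40,10,0,0,0,0]
    - [0,-40,10,0,0,0,0]

```text
time_s: 1.8
tool_pos: [0.3495, 0.5153, 0.4021]
tool_rot: [-180.0, 0.0, 103.8]
force: [0.5, 0.5, -0.2]
grip_width: 0.0069
```

>>> send_rows:
  plan:
    - [0,-49,0,0,0,0,0]
    - [0,-49,0,0,0,0,0]
    - [0,-49,0,0,0,0,0]
    - [0,-49,0,0,0,0,0]
    - [0,-49,0,0,0,0,0]
    - [0,-49,-5,0,0,0,0]
    - [0,-49,-8,0,0,0,0]
    - [0,-49,-8,0,0,0,0]
    - [0,-49,-8,0,0,0,0]
    - [0,-49,-8,0,0,0,0]
    - [0,-49,-8,0,0,0,0]
    - [0,-45,-8,0,0,0,0]

```text
time_s: 3.0
tool_pos: [0.4362, -0.0664, 0.4029]
tool_rot: [179.9, -0.0, 103.7]
force: [0.9, -0.0, -0.5]
grip_width: 0.0003
```

>>> send_rows:
  plan:
    - [0,0,0,0,0,0,0]
    - [0,0,0,0,0,0,0]
    - [0,0,0,0,0,0,0]

```text
time_s: 3.3
tool_pos: [0.4365, -0.0623, 0.4025]
tool_rot: [180.0, -0.0, 103.9]
force: [0.5, 0.9, 0.1]
grip_width: 0.0001
```

>>> send_rows:
  plan:
    - [0,0,-2,30,0,0,0]
    - [0,0,0,30,0,0,0]
    - [0,0,0,30,0,0,0]
    - [0,0,0,20,0,0,0]
    - [0,0,0,15,0,0,0]
    - [0,0,0,5,0,0,0]
    - [0,0,0,0,0,0,0]

```text
time_s: 4.0
tool_pos: [0.4343, -0.063, 0.2722]
tool_rot: [-179.9, 0.0, 103.9]
force: [0.7, -0.4, 0.6]
grip_width: 0.0004
```

Run:
```python
from h import *
im=env.read_camera("scene")[100:280,180:360,::-1]
im2=env.read_camera("top")[180:340,220:400,::-1]
o=env.get_obs();print(o["tool_pos"],o["force"],o["qpos"])
cv2.imwrite("pics/p1.png",np.hstack([cv2.resize(im,(400,400)),cv2.resize(im2,(400,400))]))
```

```text
[ 0.43508679 -0.06353477  0.27335744] [-0.68193861 -0.4185965   0.365894  ] [-36.75835137 -12.92585275  35.85047038 107.54015945   7.58736919
  82.99186959  11.29542311]
```

View pics/p1.png

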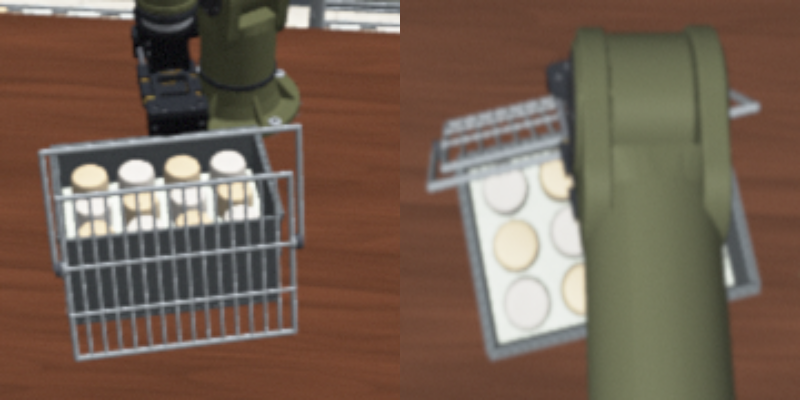

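The left half shows the fingers just behind the bar, at about (175,135), with the grid unmoved. Now I push.

>>> send_rows:
  plan:
    - [0,0,7,0,0,0,0]
    - [0,0,7,0,0,0,0]
    - [0,0,7,0,0,0,0]
    - [0,0,7,0,0,0,0]
    - [0,0,7,0,0,0,0]
    - [0,0,7,0,0,0,0]
    - [0,0,7,0,0,0,0]
    - [0,0,7,0,0,0,0]
    - [0,0,7,0,0,0,0]
    - [0,0,7,0,0,0,0]
    - [0,0,7,0,0,0,0]
    - [0,0,7,0,0,0,0]

```text
time_s: 5.3
tool_pos: [0.5168, -0.044, 0.2725]
tool_rot: [180.0, -0.0, 103.8]
force: [-0.5, -0.3, -0.9]
grip_width: 0.0005
```

>>> send_rows:
  plan:
    - [0,0,7,0,0,0,0]
    - [0,0,7,0,0,0,0]
    - [0,0,7,0,0,0,0]
    - [0,0,0,0,0,0,0]
    - [0,0,0,0,0,0,0]
    - [0,0,0,0,0,0,0]

```text
time_s: 5.9
tool_pos: [0.5363, -0.0394, 0.2726]
tool_rot: [-180.0, -0.0, 103.7]
force: [-0.3, 0.0, 0.0]
grip_width: 0.0006
```

Run:
```python
from h import *
im=env.read_camera("scene")[100:300,180:380,::-1]
im2=env.read_camera("top")[160:340,220:400,::-1]
o=env.get_obs();print(o["tool_pos"],o["force"],o["qpos"])
cv2.imwrite("pics/p2.png",np.hstack([cv2.resize(im,(400,400)),cv2.resize(im2,(400,400))]))
```

```text
[ 0.53635    -0.03933498  0.27267422] [-0.11191492 -1.86090643 -0.20571973] [-36.82257193   3.22590502  40.15432934  96.00938463  -2.12502188
  81.52186222  17.3405377 ]
```

View pics/p2.png

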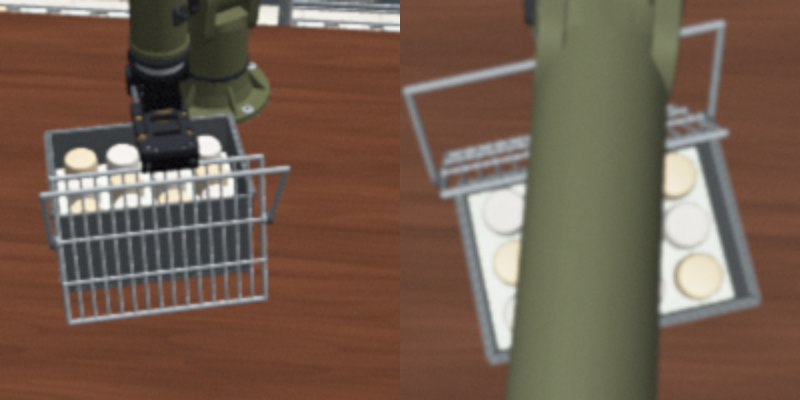

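The kickstand is over centre and falling: the bar is now in front of the grid. I'll lift, tilt the tool 20° to match the grid and move behind the rail.

>>> send_rows:
  plan:
    - [30,0,0,-30,0,0,0]
    - [45,0,0,-30,0,0,0]
    - [45,0,0,0,-0.117,0,0]
    - [45,0,0,0,-0.116,0,0]
    - [45,0,0,0,-0.116,0,0]
    - [45,0,-30,0,0,0,0]
    - [45,0,-30,0,0,0,0]
    - [45,0,-22,0,0,0,0]
    - [45,0,0,0,0,0,0]
    - [45,0,0,0,0,0,0]
    - [45,0,0,0,0,0,0]

```text
time_s: 7.1
tool_pos: [0.5007, -0.0479, 0.326]
tool_rot: [159.5, -0.1, 104.0]
force: [0.0, 0.4, -0.2]
grip_width: 0.0449
```

Run:
```python
from h import *
im=env.read_camera("scene")[120:300,180:360,::-1]
im2=env.read_camera("top")[160:340,220:400,::-1]
o=env.get_obs();print(o["tool_pos"],o["tool_rot"],o["force"],o["qpos"])
q=[.5679,-.0325,13.8,20];rail=gpt(q,[0,0,.24])[0]
Rt=R.from_euler('xyz',o["tool_rot"],degrees=True)
print("rail in tool mm",Rt.inv().apply(rail-o["tool_pos"])*1000)
for n,off in(("scene",(120,180)),("top",(160,220))):
  print(n,proj(n,gpt(q,[[0,.155,0],[0,-.155,0],[0,.155,.24],[0,-.155,.24]]))-np.array(off)[::-1])
cv2.imwrite("pics/p3.png",np.hstack([cv2.resize(im,(400,400)),cv2.resize(im2,(400,400))]))
```

```text
[ 0.50077102 -0.04686671  0.32580892] [ 1.59512206e+02 -7.97362193e-02  1.04096511e+02] [-0.70851326  0.52281245 -0.50910573] [ -7.10514051 -17.12559834  11.73163181 109.55276886  -3.36529576
  67.84629639  19.52637353]
rail in tool mm [ -2.12477088 -46.32334759  85.47271859]
scene [[132.40855585 128.13234646]
 [ 34.52558276 140.24241993]
 [130.54414198  57.70214345]
 [ 25.70374595  68.75490944]]
top [[ 20.899811    70.04285167]
 [122.75128939  48.3813478 ]
 [ 19.72020679  86.72428347]
 [145.96968985  59.61126545]]
```

View pics/p3.png

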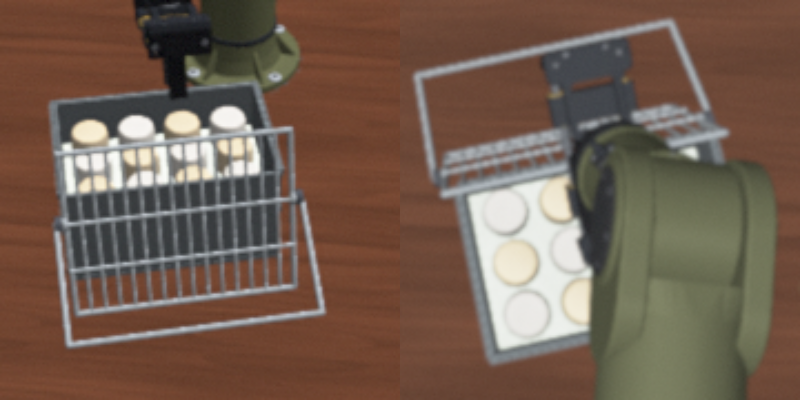

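The left half shows the kickstand fully down, with its bar at about (70,345)–(322,312). The grid corners match the prediction, so the grid hasn't moved. The shoulder is at its limit with a 20° tilt, so I'll ease it to about 12°.

>>> send_rows:
  plan:
    - [45,0,0,0,0.148,0,0]
    - [45,-1,-15,10,0,0,0]
    - [45,-1,-18,15,0,0,0]
    - [45,0,0,20,0,0,0]
    - [45,0,0,0,0,0,0]
    - [45,0,0,0,0,0,0]

```text
time_s: 7.8
tool_pos: [0.4789, -0.0546, 0.2752]
tool_rot: [168.0, -0.1, 104.1]
force: [-0.1, -0.0, -0.4]
grip_width: 0.045
```

```bash
cat > st.py <<'E'
from h import *
o=env.get_obs();print(o["time_s"],o["tool_pos"],o["tool_rot"],o["force"],o["qpos"].round(1),o["grip_width"])
q=[.5679,-.0325,13.8,20];rail=gpt(q,[0,0,.24])[0]
Rt=R.from_euler('xyz',o["tool_rot"],degrees=True)
print("rail in tool mm",Rt.inv().apply(rail-o["tool_pos"])*1000)
E
python3 st.py
```

```text
7.8 [ 0.47887447 -0.05464483  0.27516185] [ 1.68009327e+02 -5.56192145e-02  1.04058564e+02] [-0.12030909 -0.00222695 -0.42529864] [ -6.5 -12.9  11.1 110.4  -1.5  70.9  19. ] 0.04501760568913264
rail in tool mm [ 1.82171019e-01 -3.72810462e-02  4.66458147e+01]
```

>>> send_rows:
  plan:
    - [45,0,-2.4,0,-0.052,0,0]
    - [45,0,0,10,0,0,0]
    - [45,0,0,15,0,0,0]
    - [45,0,0,15,0,0,0]
    - [45,0,0,12,0,0,0]
    - [45,0,0,8,0,0,0]
    - [45,0,0,0,0,0,0]
    - [45,0,0,0,0,0,0]

```text
time_s: 8.6
tool_pos: [0.4916, -0.0528, 0.2168]
tool_rot: [165.0, -0.0, 103.9]
force: [0.6, 0.1, 0.1]
grip_width: 0.0449
```

```bash
cat >> st.py <<'E'
im=cv2.resize(env.read_camera("scene")[130:280,190:330,::-1],(560,600),interpolation=cv2.INTER_CUBIC)
import sys
cv2.imwrite(f"pics/{sys.argv[1]}.png",im)
E
python3 st.py p4
```

```text
8.6 [ 0.4915689  -0.05278505  0.21675136] [ 1.65012329e+02 -3.78783792e-02  1.03902633e+02] [0.6128821  0.14607284 0.09807547] [ -6.1 -11.8  11.5 116.7  -3.   60.7  20.5] 0.04487800459402398
rail in tool mm [  1.50601      0.29371526 -13.14509732]
```

View pics/p4.png

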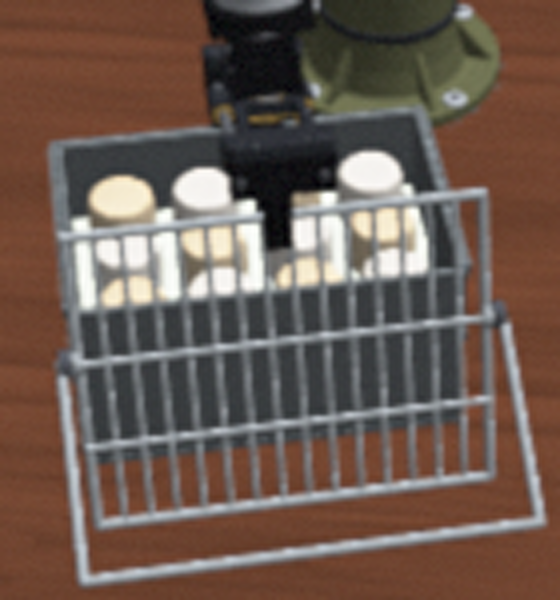

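The near finger is in front of the rail at its middle, about (278,240). Closing.

>>> send_rows:
  plan:
    - [25,0,0,0,0,0,0]
    - [18,0,0,0,0,0,0]
    - [14,0,0,0,0,0,0]
    - [11,0,0,0,0,0,0]
    - [9,0,0,0,0,0,0]
    - [5,0,0,0,0,0,0]
    - [0,0,0,0,0,0,0]
    - [0,0,0,0,0,0,0]
    - [0,0,0,0,0,0,0]
    - [0,0,0,0,0,0,0]
  grip_force: 35

```text
time_s: 9.65
tool_pos: [0.492, -0.0526, 0.2167]
tool_rot: [164.9, -0.0, 103.9]
force: [5.5, 0.3, -2.5]
grip_width: 0.007
```

```bash
python3 st.py p5
```

```text
9.65 [ 0.49202145 -0.05264773  0.21672256] [ 1.64927973e+02 -2.31864466e-02  1.03905757e+02] [ 5.52923992  0.34190726 -2.48888178] [ -6.1 -11.8  11.5 116.8  -3.   60.6  20.5] 0.007031583354085041
rail in tool mm [  1.47837995  -0.13530124 -13.29563021]
```

Gripped: the opening is 7 mm on the 8 mm rod. Now I swing about the bottom rail, the first 10° slowly.

>>> send_rows:
  plan:
    - [0,0,2,-0.2,0.0088,0,0]
    - [0,0,3.95,-0.36,0.0175,0,0]
    - [0,0,3.95,-0.36,0.0175,0,0]
    - [0,0,3.95,-0.36,0.0175,0,0]
    - [0,0,3.95,-0.36,0.0175,0,0]
    - [0,0,3.95,-0.36,0.0175,0,0]
    - [0,0,3.95,-0.36,0.0175,0,0]
    - [0,0,3.95,-0.36,0.0175,0,0]
    - [0,0,3.95,-0.36,0.0175,0,0]
    - [0,0,3.95,-0.36,0.0175,0,0]
    - [0,0,0,0,0,0,0]
    - [0,0,0,0,0,0,0]

```text
time_s: 10.9
tool_pos: [0.5265, -0.044, 0.2268]
tool_rot: [174.6, -0.1, 103.9]
force: [-0.9, 0.2, 0.3]
grip_width: 0.0068
```

```bash
python3 st.py p6
```

```text
10.9 [ 0.52654796 -0.04400564  0.22675793] [ 1.74563109e+02 -5.46837697e-02  1.03902549e+02] [-0.91714102  0.20983588  0.28994539] [ -7.4  -0.8  10.4 104.7  -1.6  70.9  17.3] 0.006750136486324895
rail in tool mm [  1.38244631 -38.74113039  -6.46677092]
```

View pics/p6.png

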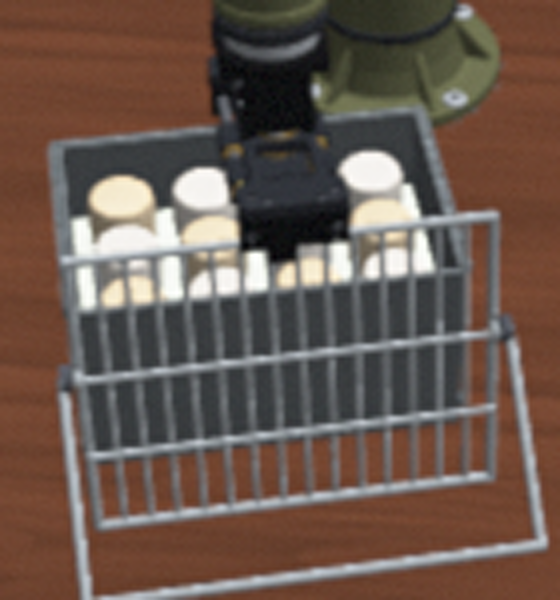

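The bottom rail is unchanged at (99,525)/(491,478) and the forces are near zero. Now the rest of the swing.

>>> send_rows:
  plan:
    - [0,0,2,-0.2,0.0088,0,0]
    - [0,0,3.95,-0.36,0.0175,0,0]
    - [0,0,3.95,-0.36,0.0175,0,0]
    - [0,0,3.95,-0.36,0.0175,0,0]
    - [0,0,3.95,-0.36,0.0175,0,0]
    - [0,0,3.95,-0.36,0.0175,0,0]
    - [0,0,3.95,-0.36,0.0175,0,0]
    - [0,0,3.95,-0.36,0.0175,0,0]
    - [0,0,3.95,-0.36,0.0175,0,0]
    - [0,0,3.95,-0.36,0.0175,0,0]
    - [0,0,3.5,-0.32,0.0155,0,0]
    - [0,0,0,0,0,0,0]

```text
time_s: 12.15
tool_pos: [0.5672, -0.0339, 0.2312]
tool_rot: [-175.0, -0.0, 103.9]
force: [0.1, 1.7, 3.4]
grip_width: 0.0066
```

>>> send_rows:
  plan:
    - [0,0,0,0,0,0,0]
    - [0,0,0,0,0,0,0]
    - [0,0,0,0,0,0,0]

```text
time_s: 12.45
tool_pos: [0.566, -0.0342, 0.2313]
tool_rot: [-175.1, -0.1, 103.9]
force: [-0.2, 1.9, 2.7]
grip_width: 0.007
```

```bash
python3 st.py p7
python3 - <<'E'
from h import *
off=np.array([190,130])
for l in(20,2,0,-2):print(l,((proj("scene",gpt([.5679,-.0325,13.8,l],[[0,-.155,0],[0,.155,0],[0,-.155,.24],[0,.155,.24]]))-off)*4).round().tolist())
E
```

```text
12.45 [ 0.56596387 -0.03421015  0.23125404] [-1.75051251e+02 -6.19210796e-02  1.03893126e+02] [-0.21604906  1.92649379  2.66043748] [-8.6 11.7 10.1 90.8 -0.8 82.5 15.4] 0.006951492057006217
rail in tool mm [  1.32678631 -79.34798801   8.60624722]
20 [[98.0, 521.0], [490.0, 473.0], [63.0, 235.0], [482.0, 191.0]]
2 [[98.0, 521.0], [490.0, 473.0], [67.0, 291.0], [504.0, 243.0]]
0 [[98.0, 521.0], [490.0, 473.0], [68.0, 299.0], [507.0, 251.0]]
-2 [[98.0, 521.0], [490.0, 473.0], [69.0, 307.0], [510.0, 259.0]]
```

View pics/p7.png

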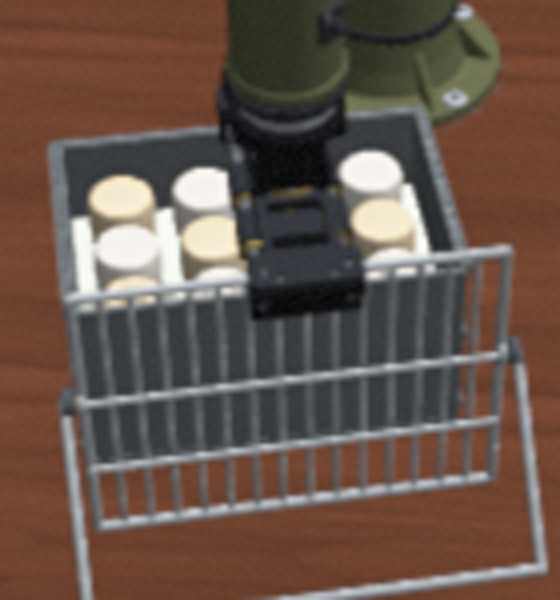

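The top rail corners are at (70,298)/(507,250). Together with the arm's kinematics that puts the lean about 0.5–1° short of upright, so I'll trim by 0.6°.

>>> send_rows:
  plan:
    - [0,0,1.2,-0.1,0.005,0,0]
    - [0,0,1.2,-0.1,0.005,0,0]
    - [0,0,0,0,0,0,0]
    - [0,0,0,0,0,0,0]
    - [0,0,0,0,0,0,0]
    - [0,0,0,0,0,0,0]
    - [0,0,0,0,0,0,0]
    - [0,0,0,0,0,0,0]

```text
time_s: 13.3
tool_pos: [0.5686, -0.0336, 0.2313]
tool_rot: [-174.5, -0.1, 103.9]
force: [-1.1, 2.1, 5.0]
grip_width: 0.0067
```

```bash
python3 st.py p8
python3 - <<'E'
from h import *
cv2.imwrite("pics/p9.png",cv2.resize(env.read_camera("scene")[130:300,110:440,::-1],(792,408),interpolation=cv2.INTER_CUBIC))
print(env.get_obs()["joint_velocities"].round(2))
E
```

```text
13.3 [ 0.56858288 -0.03357139  0.23126586] [-1.74485565e+02 -5.41402033e-02  1.03903923e+02] [-1.10133328  2.11898189  4.98848238] [-8.7 12.4 10.1 90.  -0.8 83.1 15.3] 0.0066689006083775
rail in tool mm [  1.35133272 -81.94105898   9.65986917]
[ 0.01 -0.01 -0.05 -0.17 -0.    0.09  0.03]
```

View pics/p9.png

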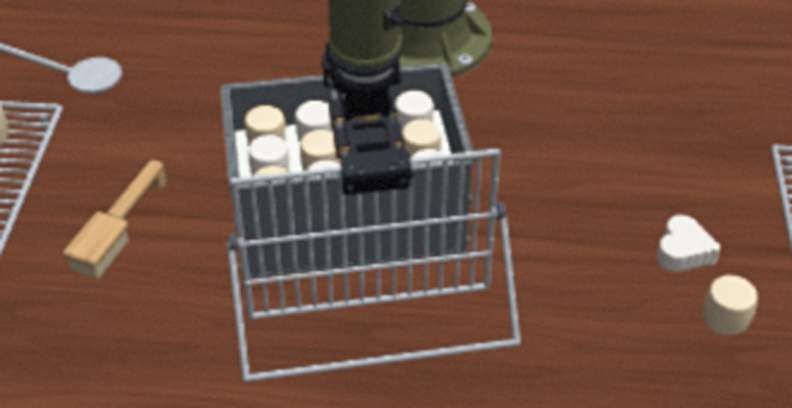

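The grid is upright and gripped, with its bottom rail still at (252,315)–(490,288) and the kickstand down. The brush and cheeses haven't moved, so I'm handing in.

```bash
python3 -c "
from cell import env
print(env.sign_off())"
```

```text
the job is handed in; nothing more can be done
None
```

The job is done and handed in at about 13.4 s of the 46 s allowed. The grid is upright on the bench, still, and I am holding it by the middle of its top rail.

**What I did:**
- I pushed the kickstand's bar over its top dead centre with closed fingers while the grid leaned. It dropped fully down, and a picture confirmed it before I went on.
- I gripped the rail with 35 N and swung the grid about 20° upright around its bottom rail.

**Last checks:**
- **Lean:** The arm's position puts the grid within about 0.5° of upright. I had trimmed it by 0.6° after an earlier picture suggested it was up to 1° short.
- **Bottom rail and kickstand:** The bottom rail shows no movement in the pictures, and the kickstand is still down.
- **Grip and forces:** The fingers read 6.7 mm on the 8 mm rod. The arm was still, and the only notable force was about 5 N from lightly pressing the grid onto the bench.
- **Brush and cheeses:** They look untouched in the last picture.

**What didn't go as planned:** The arm could not reach a full 20° tilt to match the leaning grid, so I gripped at 15°. The fingers therefore stay about 5° off the grid's plane.

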